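# Reset the tripped gouge sharpener

### The arm

A 6-joint arm with a two-finger parallel gripper is mounted at the origin on the work surface. World frame = base frame: x ahead of the robot, y to its left, z up, the work surface at z = 0. Lengths are in mm, angles in rad, forces in N, time in s.
With the tool pointing down it reaches from about 275 to 825 mm from the base axis. Payload 5.2 kg.
Tool frame: the origin (TCP) lies at the very end of the fingers, on their centre line; the grasp point (between the pads) lies 19 mm behind it; z points along the fingers, y is the direction in which the jaws open and shut (so a half turn about z gives the same grasp; the last joint's range is limited). The gripper opens to 93 mm and grips with 3 to 60 N. Pads are 15 mm wide; open, the fingers measure 128 mm over their backs; the gripper's body (75 mm by 188 mm) begins 65 mm behind the grasp point.
Start: joints at [0.97, 0.259, 1.535, -0, 1.348, -0.203], TCP at [213.044, 507.067, 218.653] pointing down, gripper open.
Joint ranges: [-3.14, 3.14], [-0.91, 2.08], [0.19, 2.58], [-1.22, 4.36], [0.22, 2.71], [-3.12, 3.12]. Speed limits (rad/s): [2.57, 2.57, 3.14, 3.14, 3.14, 3.14].

### API

Orientations are given as [roll, pitch, yaw] about the fixed x, y, z axes, in that order (R = Rz(yaw) Ry(pitch) Rx(roll)).
In Python, from bench import robot gives the robot as it stands. The module is installed in compiled form; this text tells all that it offers. Calls block until the motion is done:
- robot.move_ptp(position, orientation): joint-space move of the TCP to a pose.
- robot.move_linear(position, ori=None, speed=150, f_stop=None): straight line of the TCP; ori=None keeps the orientation; speed is the mean speed in mm/s. With f_stop (N) it stops when the force on the tool has changed by that much, and returns True; else False.
- robot.move_j(angles): joint-space move.
- robot.move_gripper(opening): opening from 0.0 (shut) to 1.0 (fully open); the grip force is fixed at half the most; returns when the fingers have stopped.
- robot.sleep(seconds).
- robot.inverse_kinematics(position, orientation): joint angles nearest the present ones, or None.
- robot.get_image(name): name is "scene" or "side" or "wrist"; returns a dict with "img" (420x560x3 uint8, blue, green, red), "fovy" (degrees; the focal length in pixels is half the picture's height over the tangent of half this angle, whatever the lens; pixels are square), "cx", "cy" (the principal point, pixels), "eye" and "orientation" of the camera in the world. Camera axes: x right, y down, z forward; pixel columns grow to the right and rows downward; lengths in mm; the calibration is good to about 2 mm. A picture is of the moment at which its call begins. There is no depth.
A pose or a line that the arm cannot do raises robot.MotionError and nothing moves.
- robot.hand_in(): hands the job in, once; it reports no verdict.
Readings, each from a call of its own:
- robot.current_t(): time.
- robot.current_qpos(): joint angles.
- robot.current_joint_vel(): joint speeds.
- robot.current_joint_efforts(): joint torques, N m.
- robot.current_tcp_pos(): TCP position.
- robot.current_eef_rot(): TCP orientation.
- robot.current_contact_force(): force on the tool from outside, world axes, zero at the start.
- robot.current_ft_torque(): the same for the moment, N m.
- robot.current_gripper_width(): opening from 0.0 (shut) to 1.0 (fully open).
Only numpy, scipy, OpenCV 4.12 (cv2) and the standard library are available. Lean on these libraries where they do the work, as an engineer would, in place of code of your own. Each camera call takes 0.05 s, during which the arm holds its last target.

### The job

The gouge sharpener has stalled and its overload cut-out has tripped. Switch the machine off by pressing the raised end of the red rocker switch, the end on the robot side, right down, and only then reach a fingertip into the round well and push the sunken blue reset button fully home, where it stays. Leave the machine switched off, do not pick anything up, leave the speed dial, gouge, mallet and honing bar just as they are, and finish with the hand clear of everything.

Things in the scene. Friction and masses are not known exactly. Their poses are not given: they have to be found in the camera images.
- sharpener: two-wheel gouge sharpener, fixed, white, base 300 (x) x 280 (y) mm. Origin at the centre of its underside, on the bench; z up, -x towards the operator (robot). Its flat grey control deck (x -150 to -35 mm, height 100 mm) has on the line x = -92.5: rocker at y = +80, speed dial at y = 0, reset well at y = -80. Behind: tool rest (x over -25, 132 high), motor and wheels (x over 0, up to 215 high)
- well_mouth (a point): centre of the mouth of the round reset well, level with the deck; the well is 45 mm across with straight walls, 30 mm deep; axes as the sharpener's
- reset_top (a point): centre of the flat top of the blue reset button (18 mm across, standing in the middle of the well); tripped, it lies 14 mm below the mouth of the well, fully home 20 mm below; z up
- reset_key (a joint): travel of the blue reset button, m: about 0 tripped (sprung out), 0.006 fully home; it moves straight down against about 3 N and stays where it is pushed to
- rocker_end (a point): top of the rocker switch's robot-side end, 9 mm in from the tip of that end; moves with the rocker. While the switch is on this end is the raised one
- rocker (a joint): tilt of the red rocker switch, rad: about 0 on (robot-side end raised, its tip 20 mm above the deck), 0.32 off (that end right down, tip 11 mm above the deck; other end raised). 57 mm long (sharpener's x), 30 mm wide, pivoted at its middle 9 mm above the deck, in a bezel 3 mm high; pressing the raised end takes about 3 N and it stays where it is put
- dial_mark (a point): mark 16 mm from the axis of the black speed dial (grip 38 mm across on a base 62 mm across, standing 45 mm above the deck between rocker and well); shows whether the dial has been turned
- gouge: loose carving gouge, 235 mm long along its x, 28 mm thick wooden handle towards -x, steel blade towards +x; origin on the bench under its middle; lies beside the sharpener, on the left or on the right
- mallet: loose round wooden carver's mallet standing upright on its head, 80 mm across, 183 mm high; origin at the centre of its underside; stands on the other side of the sharpener from the gouge
- honing_bar: loose green honing compound bar 75 x 26 x 20 mm in a paper sleeve, lying on the bench between the robot and the sharpener; origin at the centre of its underside

How it is judged:
By the outcome, as a careful person would: the job done as asked, in the order asked, and still so for the second after the job is handed in, with the robot touching nothing.
It also fails if it takes over 40 s, if anything falls off the work surface, if the arm or the gripper's body presses on something with over 40 N, if the wrist force passes 120 N, or if a joint passes its speed limit or range.

## Working session

There is one attempt and no reset: what is moved stays moved. The work goes in short steps, each a Python script; the robot and the scene stay as the last script left them, time stands still between calls to the robot, and variables do not carry over. Pictures are saved under pics/ and viewed, and the job is handed in when it is done.

```bash
mkdir -p pics; cat > h.py <<'E'
import numpy as np, cv2, pickle
from bench import robot
def R(o):
    from scipy.spatial.transform import Rotation as T
    o=np.array(o); 
    return o if o.shape==(3,3) else T.from_euler('xyz',o).as_matrix()
def ray(c,u,v):
    f=c['img'].shape[0]/2/np.tan(np.radians(c['fovy'])/2)
    d=R(c['orientation'])@np.array([(u-c['cx'])/f,(v-c['cy'])/f,1]); return np.array(c['eye'],float),d/np.linalg.norm(d)
def onz(c,u,v,z):
    e,d=ray(c,u,v); return e+d*(z-e[2])/d[2]
def proj(c,p):
    f=c['img'].shape[0]/2/np.tan(np.radians(c['fovy'])/2)
    q=R(c['orientation']).T@(np.array(p)-c['eye']); return q[0]/q[2]*f+c['cx'],q[1]/q[2]*f+c['cy']
E
python3 - <<'E'
from h import *
for n in ['scene','side','wrist']:
    c=robot.get_image(n); pickle.dump(c,open(n+'0.pkl','wb')); cv2.imwrite(f'pics/{n}0.png',c['img'])
    print(n,c['eye'],c['orientation'],c['fovy'],c['cx'],c['cy'])
print(robot.current_t(),robot.current_eef_rot(),robot.current_gripper_width())
E
```

```text
scene [1034.39580637  402.372529    869.01369127] [-2.48326726 -0.00930274  2.24219205] 55.813356660752405 283.40155222195614 206.27952991814885
side [ 138.90847074 -458.19720236  805.39214063] [-2.40621099  0.01492728 -0.73652325] 53.49356038565918 277.00089772126853 211.40198319282229
wrist [138.7516422  537.84153445 384.2246504 ] [2.85151034e+00 1.69954473e-03 1.17318896e+00] 68.94781550965142 282.62976608378244 202.57565333521617
0.15 [-3.14018157e+00 -2.87566231e-04  2.74376920e+00] 1.001900453343832
```

View pics/scene0.png

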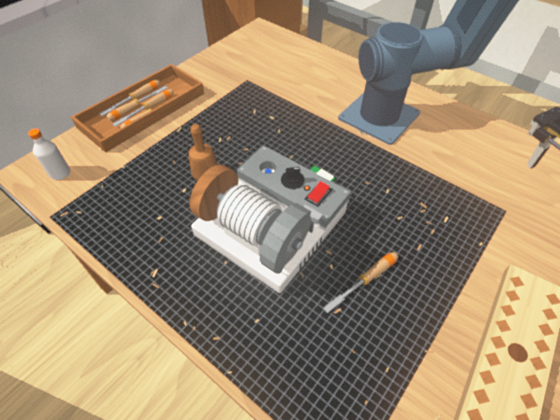

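View pics/side0.png

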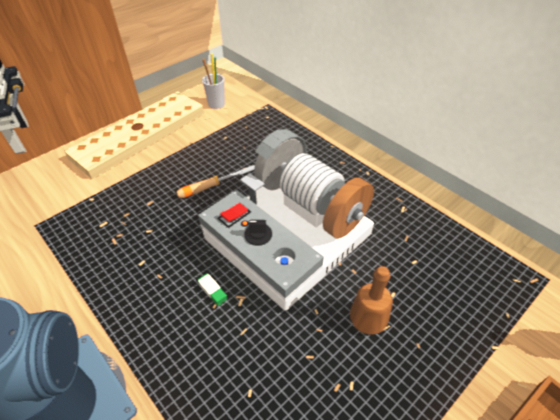

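View pics/wrist0.png

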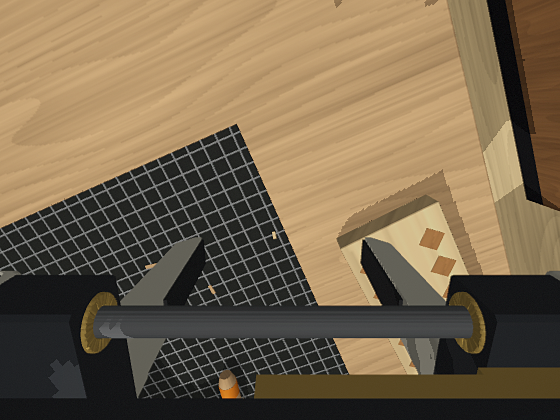

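The scene view shows the sharpener with its rocker at about (318,193), the dial at (292,178) and the well at (268,169). In the side view the rocker is at (235,213), the well at (285,258), the honing bar at (212,289) and the mallet at (372,300). The wrist camera doesn't see the machine yet.

```bash
cat >> h.py <<'E'
def mask(c,col):
    h=cv2.cvtColor(c['img'],cv2.COLOR_BGR2HSV)
    if col=='red': return cv2.inRange(h,(0,200,110),(4,255,255))|cv2.inRange(h,(174,200,110),(180,255,255))
    if col=='blue': return cv2.inRange(h,(108,150,100),(130,255,255))
def blobs(m,amin=8):
    n,l,s,ce=cv2.connectedComponentsWithStats(m)
    return sorted([(int(s[i,4]),ce[i].round(1).tolist(),s[i,:4].tolist()) for i in range(1,n) if s[i,4]>=amin],reverse=True)
def tri(r1,r2):
    (a,d),(b,e)=r1,r2
    s=np.linalg.lstsq(np.c_[d,-e],b-a,rcond=None)[0]
    p,q=a+d*s[0],b+e*s[1]; return (p+q)/2,np.linalg.norm(p-q)
E
python3 - <<'E'
from h import *
S,D=[pickle.load(open(n+'0.pkl','rb')) for n in('scene','side')]
for n,c in(('scene',S),('side',D)):
    for k in('red','blue'): print(n,k,blobs(mask(c,k))[:4])
for n,c in(('scene',S),('side',D)):
    i=c['img']; u,v=(295,185) if n=='scene' else (258,250)
    cv2.imwrite(f'pics/{n}0z.png',cv2.resize(i[v-65:v+65,u-80:u+80],None,fx=4.6,fy=4.6,interpolation=cv2.INTER_CUBIC))
E
```

```text
scene red []
scene blue [(15, [267.6, 170.6], [266, 169, 4, 4])]
side red [(214, [233.8, 212.2], [222, 204, 25, 17])]
side blue [(35, [283.7, 260.5], [281, 258, 7, 6])]
```

View pics/side0z.png

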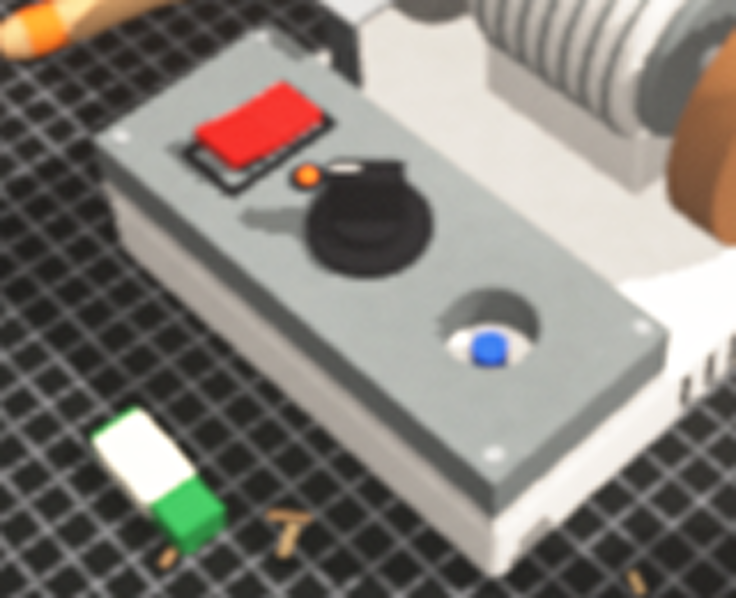

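View pics/scene0z.png

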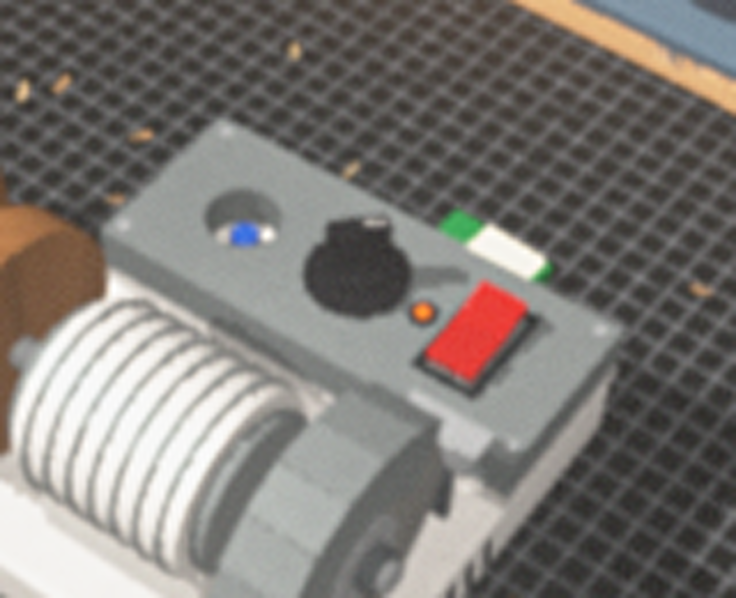

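```bash
python3 - <<'E'
from h import *
S,D=[pickle.load(open(n+'0.pkl','rb')) for n in('scene','side')]
h=cv2.cvtColor(S['img'],cv2.COLOR_BGR2HSV); m=cv2.inRange(h,(0,150,110),(7,255,255))|cv2.inRange(h,(172,150,110),(180,255,255))
b=blobs(m)[:3]; print(b)
print('blue z86',onz(S,267.6,170.6,86),onz(D,283.7,260.5,86),tri(ray(S,267.6,170.6),ray(D,283.7,260.5)))
print('red z110',onz(S,*b[0][1],110),onz(D,233.8,212.2,110),tri(ray(S,*b[0][1]),ray(D,233.8,212.2)))
for n,c,o,P in(('side',D,(178,185),[(100,135),(498,488),(662,332),(262,33)]),('scene',S,(215,120),[(625,330),(222,122),(105,230)])):
    print(n,[onz(c,o[0]+x/4.6,o[1]+y/4.6,100)[:2].round(1).tolist() for x,y in P])
E
```

```text
[(228, [318.2, 191.7], [308, 182, 21, 20])]
blue z86 [487.57139703 -76.92162181  86.        ] [484.92236698 -81.58490319  86.        ] (array([485.92446457, -79.37386273,  82.85444322]), np.float64(1.5202122536876619))
red z110 [479.9030787   81.66214548 110.        ] [481.02797441  79.38364818 110.        ] (array([480.55939719,  80.74629844, 109.54919199]), np.float64(2.364549049351818))
side [[425.0, 134.9], [432.6, -145.5], [542.0, -136.6], [527.9, 136.0]]
scene [[420.8, 141.9], [435.3, -135.9], [545.0, -130.7]]
```

```bash
python3 - <<'E'
from h import *
S,D=[pickle.load(open(n+'0.pkl','rb')) for n in('scene','side')]
print('mallet top',onz(D,381,270,183),onz(S,196,127,183))
print('bar',onz(D,212,289,20))
robot.move_gripper(0.0)
rpy=[-3.1416,0,0.037+np.pi/2-np.pi/2]
for yaw in (0.037,0.037+np.pi):
  for p in([400,0,300],[486,-79,200],[486,-79,80],[480,80,110]):
    q=robot.inverse_kinematics(p,[np.pi,0,yaw]); print(yaw,p,None if q is None else np.round(q,2))
E
```

```text
mallet top [ 551.25221455 -265.09178854  183.        ] [ 554.09545957 -259.05571166  183.        ]
bar [350.45424425   3.66819461  20.        ]
0.037 [400, 0, 300] [-0.28 -0.07  1.71 -0.    1.51  1.25]
0.037 [486, -79, 200] [-0.39  0.17  1.7  -0.    1.28  1.15]
0.037 [486, -79, 80] [-0.39  0.3   1.86 -0.    0.99  1.15]
0.037 [480, 80, 110] [-0.06  0.25  1.83 -0.    1.06  1.47]
3.178592653589793 [400, 0, 300] [-0.28 -0.07  1.71  0.    1.51 -1.89]
3.178592653589793 [486, -79, 200] [-0.39  0.17  1.7   0.    1.28 -2.  ]
3.178592653589793 [486, -79, 80] [-0.39  0.3   1.86  0.    0.99 -2.  ]
3.178592653589793 [480, 80, 110] [-0.06  0.25  1.83  0.    1.06 -1.67]
```

```bash
python3 - <<'E'
from h import *
robot.move_linear([213,507,300])
robot.move_ptp([455,0,290],[np.pi,0,np.pi+0.037-2*np.pi])
c=robot.get_image('wrist'); pickle.dump(c,open('w1.pkl','wb')); cv2.imwrite('pics/w1.png',c['img'])
print(robot.current_t(),robot.current_tcp_pos(),robot.current_eef_rot(),c['eye'],c['orientation'],robot.current_gripper_width())
for k in('red','blue'): print(k,blobs(mask(c,k))[:3])
E
```

```text
4.3667 [455.03143532   0.6737817  289.9635261 ] [ 3.14134872e+00 -2.11027871e-05 -3.10365472e+00] [374.68253144  -2.40711775 456.22807832] [ 2.85132469e+00 -5.89400455e-05  1.60861083e+00] 0.0019267618831608326
red [(104, [347.5, 192.1], [337, 184, 29, 37])]
blue [(21, [223.6, 195.9], [218, 193, 10, 8])]
```

View pics/w1.png

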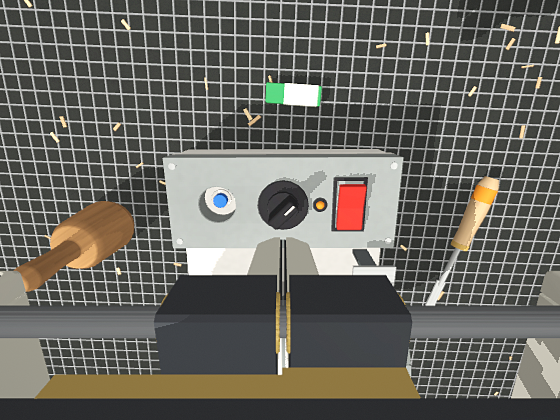

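The wrist view shows the whole deck: rocker at (350,205), dial at (283,204), well at (220,202). The closed fingertips are at (283,240).

```bash
python3 - <<'E'
from h import *
c=pickle.load(open('w1.pkl','rb'))
h=cv2.cvtColor(c['img'],cv2.COLOR_BGR2HSV)
red=cv2.inRange(h,(0,150,90),(7,255,255))|cv2.inRange(h,(172,150,90),(180,255,255))
red[:,400:]=0;red[:,:325]=0
br=blobs(red)[0]; blue=cv2.inRange(h,(100,120,80),(130,255,255)); bb=blobs(blue)[:3]
print(br,bb)
ct=max(cv2.findContours(red,0,2)[0],key=cv2.contourArea); print(cv2.minAreaRect(ct))
print('red',onz(c,*br[1],110),'blue86',onz(c,*bb[0][1],86))
# rocker ends
x,y,w,hh=br[2]
for v,z in((y,120),(y+hh,107)): print('end',onz(c,br[1][0],v,z))
# deck: screws
for u,v in((172,167),(396,167),(180,241),(389,240)): print('screw',onz(c,u,v,100))
z=c['img'][145:255,160:410]; cv2.imwrite('pics/w1z.png',cv2.resize(z,None,fx=3.2,fy=3.2,interpolation=cv2.INTER_CUBIC))
E
```

```text
(1202, [350.7, 206.4], [336, 184, 31, 46]) [(158, [220.2, 200.0], [213, 193, 15, 15])]
((350.8465270996094, 206.53465270996094), (26.866004943847656, 47.46327209472656), 5.710593223571777)
red [479.70724837  82.36801274 110.        ] blue86 [484.77930595 -76.94728645  86.        ]
end [450.31324271  77.2365619  120.        ]
end [510.79549127  86.17403689 107.        ]
screw [ 442.33858315 -129.87885547  100.        ]
screw [432.39303241 133.07697461 100.        ]
screw [ 536.52031094 -125.97054201  100.        ]
screw [525.18606549 137.61191829 100.        ]
```

View pics/w1z.png

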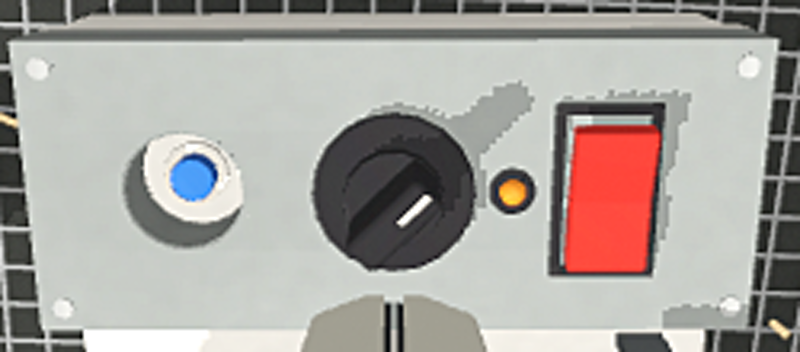

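```bash
python3 - <<'E'
from h import *
c=pickle.load(open('w1.pkl','rb')); print('tcp px',proj(c,robot.current_tcp_pos()))
o=[np.pi,0,0.040-np.pi]
p=np.array([480.5,82])+np.array([-23,-23*.04])
robot.move_linear([*p,150],o,speed=180)
print(robot.current_tcp_pos(),robot.current_contact_force())
r=robot.move_linear([*p,106],o,speed=25,f_stop=12)
print(r,robot.current_tcp_pos(),robot.current_contact_force(),robot.current_t())
robot.move_linear([*p,150],o,speed=100)
c=robot.get_image('side'); cv2.imwrite('pics/s2.png',cv2.resize(c['img'][180:310,180:340],None,fx=4.6,fy=4.6,interpolation=cv2.INTER_CUBIC))
robot.move_linear([470,-79,180],o,speed=150)
w=robot.get_image('wrist'); pickle.dump(w,open('w2.pkl','wb')); cv2.imwrite('pics/w2.png',w['img'])
s=robot.get_image('scene'); cv2.imwrite('pics/sc2.png',cv2.resize(s['img'][120:250,215:375],None,fx=4.6,fy=4.6,interpolation=cv2.INTER_CUBIC))
t=robot.current_tcp_pos(); print(t,proj(w,t),robot.current_t())
E
```

```text
tcp px (np.float64(282.6822178917872), np.float64(251.99179853143198))
[458.18443706  80.88057633 150.77910763] [ 0.32427453 -0.54312243 -0.71397956]
True [456.93481786  81.07874568 111.70401322] [-1.47767299 -0.92234318  6.57960897] 6.8
[469.78688441 -78.19430252 179.8402218 ] (np.float64(282.7172323995295), np.float64(252.14462154827208)) 8.7333
```

View pics/s2.png

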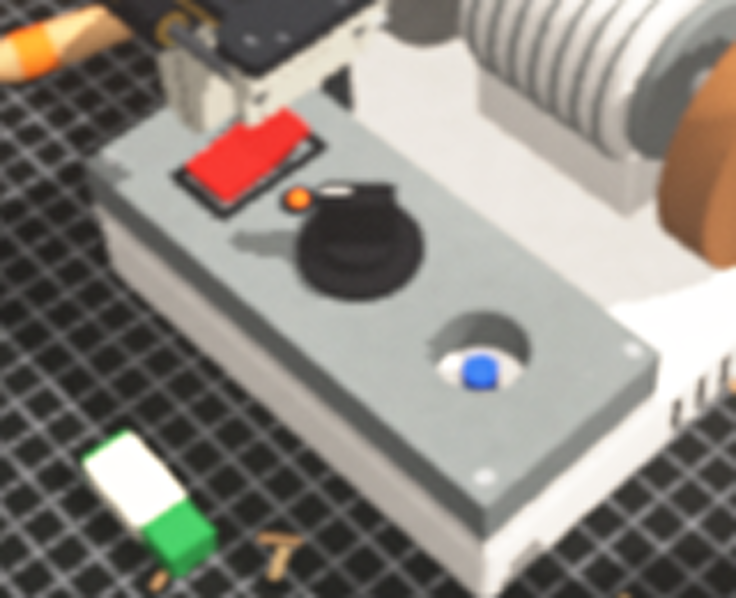

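View pics/w2.png

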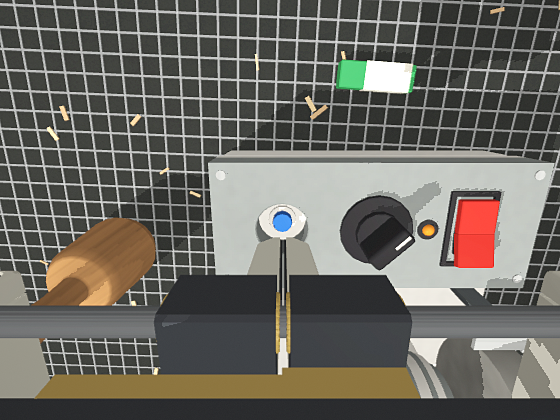

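View pics/sc2.png

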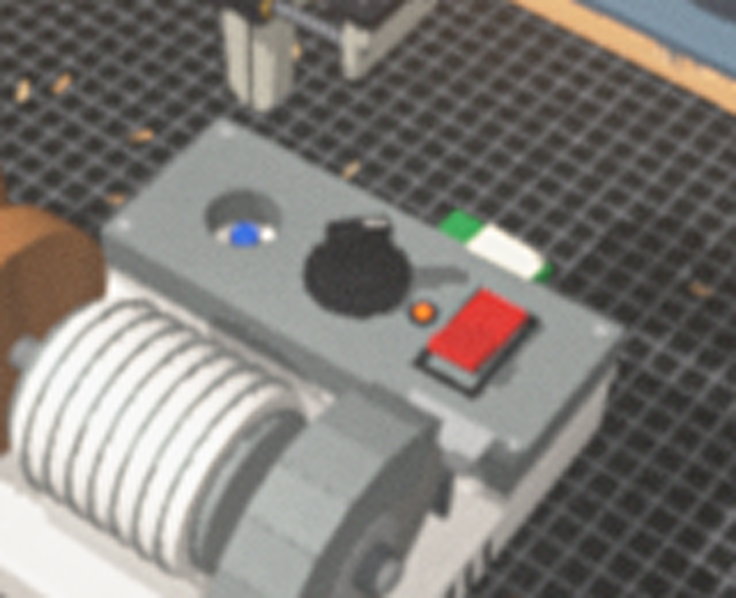

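The side, scene and wrist views all show the rocker tipped, with the robot-side end down and the far end raised. I'll press it once more, firmly, to be sure it is at its stop, then measure the well up close.

```bash
python3 - <<'E'
from h import *
o=[np.pi,0,0.040-np.pi]
w=pickle.load(open('w2.pkl','rb'))
h=cv2.cvtColor(w['img'],cv2.COLOR_BGR2HSV); bb=blobs(cv2.inRange(h,(100,120,80),(130,255,255)))[0]
print(bb,onz(w,*bb[1],86))
for u,v in((220.5,175),(540,175),(518,279)): print('screw',onz(w,u,v,100))
p=np.array([480.5,82])+np.array([-23,-23*.04])
robot.move_linear([*p,150],o,speed=180)
robot.move_linear([*p,118],o,speed=100); robot.sleep(.1)
r=robot.move_linear([*p,107],o,speed=15,f_stop=22)
print(r,robot.current_tcp_pos(),robot.current_contact_force(),robot.current_t())
robot.move_linear([*p,150],o,speed=100)
robot.move_linear([450,-78,160],o,speed=150); robot.sleep(.2)
w=robot.get_image('wrist'); pickle.dump(w,open('w3.pkl','wb')); cv2.imwrite('pics/w3.png',w['img'])
h=cv2.cvtColor(w['img'],cv2.COLOR_BGR2HSV); bb=blobs(cv2.inRange(h,(100,120,80),(130,255,255)))[0]
print(bb,onz(w,*bb[1],86),robot.current_tcp_pos(),robot.current_t())
E
```

```text
(303, [282.0, 221.0], [273, 211, 19, 21]) [484.3232143 -78.1922723  86.       ]
screw [ 441.32831132 -130.2125471   100.        ]
screw [430.71852326 130.84696258 100.        ]
screw [526.41165859 137.84044314 100.        ]
True [457.69228603  81.14037857 111.69301394] [-1.98365496 -1.07628912  7.63631408] 10.9
(41, [282.5, 249.8], [282, 240, 2, 21]) [483.7095946  -76.00082215  86.        ] [450.02460362 -77.42770752 160.00832454] 12.9083
```

View pics/w3.png

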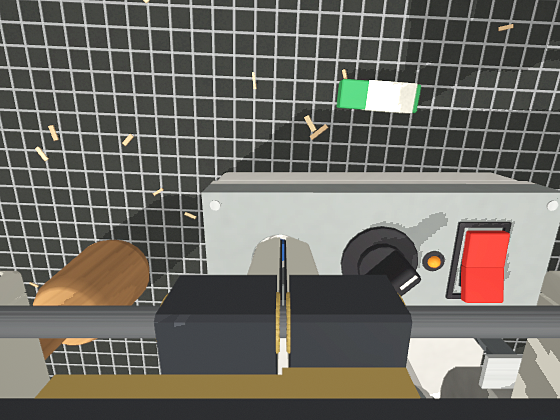

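The second press, to 22 N, stopped at the same height (111.7 mm), so the rocker is on its stop. Now the reset button.

```bash
python3 - <<'E'
from h import *
o=[np.pi,0,0.040-np.pi]
p=[485,-78.3]
robot.move_linear([*p,115],o,speed=100); robot.sleep(.3)
print(robot.current_tcp_pos(),robot.current_eef_rot(),robot.current_gripper_width())
r=robot.move_linear([*p,92],o,speed=30,f_stop=5)
print(r,robot.current_tcp_pos(),robot.current_contact_force(),robot.current_t())
if not r:
    z0=88
    r=robot.move_linear([*p,76],o,speed=12,f_stop=15)
    print(r,robot.current_tcp_pos(),robot.current_contact_force(),robot.current_t())
E
```

```text
[485.09394513 -78.41620114 115.51395939] [-3.14116373e+00  8.90487821e-04 -3.10170780e+00] 0.004981398293463579
False [485.14233349 -78.35277328  92.10874124] [ 0.29925048  1.16902119 -0.59670636] 14.8417
True [485.00965802 -78.30310025  80.22284681] [-1.09204203 -0.1145394   5.36583614] 15.8083
```

```bash
python3 - <<'E'
from h import *
o=[np.pi,0,0.040-np.pi]
robot.move_linear([485,-78.3,150],o,speed=80)
robot.move_linear([420,-40,320],o,speed=200); robot.sleep(.3)
w=robot.get_image('wrist'); S=robot.get_image('scene'); D=robot.get_image('side')
cv2.imwrite('pics/w4.png',w['img'])
for n,c in(('scene',S),('side',D)):
    b=blobs(mask(c,'blue'),4)[:2]; print(n,b); cv2.imwrite(f'pics/{n}4.png',c['img'])
S0,D0=[pickle.load(open(n+'0.pkl','rb')) for n in('scene','side')]
print('expected shift', [np.subtract(proj(c,[485.5,-78.3,80]),proj(c,[485.5,-78.3,86])) for c in(S0,D0)])
print(robot.current_t(),robot.current_contact_force())
for c in(S0,S),(D0,D): print(np.subtract(c[1]['eye'],c[0]['eye']))
E
```

```text
scene [(6, [268.0, 171.5], [267, 171, 3, 2])]
side [(24, [283.7, 261.3], [281, 259, 6, 5])]
expected shift [array([0.04897104, 1.52190224]), array([0.01283708, 1.6577138 ])]
18.3667 [ 0.57873908  0.0885141  -1.25882524]
[0. 0. 0.]
[0. 0. 0.]
```

View pics/w4.png

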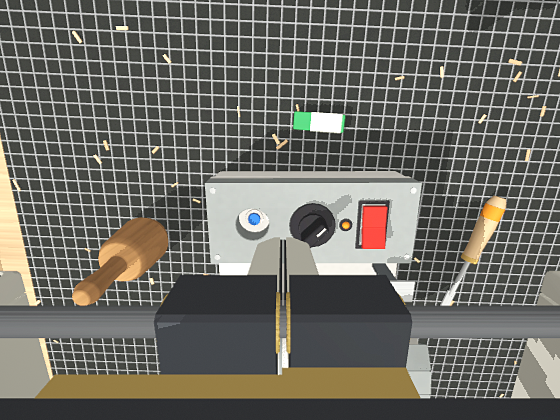

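View pics/side4.png

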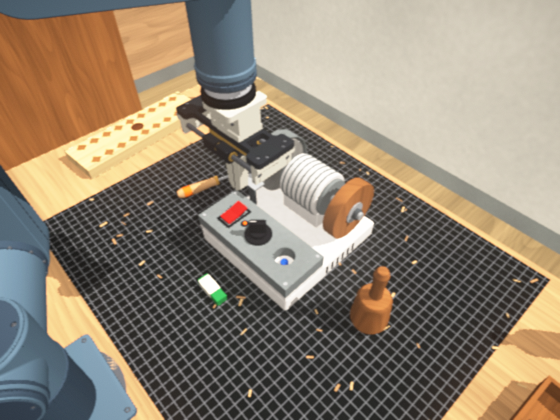

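The blue blob moved down in both fixed views, but by a bit less than predicted (about 1 px against 1.6). I'll press once more, harder, to check it is on its stop.

```bash
python3 - <<'E'
from h import *
o=[np.pi,0,0.040-np.pi]; p=[485,-78.3]
robot.move_linear([*p,125],o,speed=150); robot.sleep(.3)
robot.move_linear([*p,90],o,speed=60,f_stop=6); robot.sleep(.2); f0=robot.current_contact_force()
r=robot.move_linear([*p,82],o,speed=12,f_stop=20); robot.sleep(.2)
print(r,robot.current_tcp_pos(),np.subtract(robot.current_contact_force(),f0))
r=robot.move_linear([*p,77],o,speed=10,f_stop=22)
print(r,robot.current_tcp_pos(),np.subtract(robot.current_contact_force(),f0))
robot.move_linear([*p,150],o,speed=80)
robot.move_linear([390,-78,200],o,speed=200); robot.sleep(.3)
w=robot.get_image('wrist'); pickle.dump(w,open('w5.pkl','wb')); cv2.imwrite('pics/w5.png',w['img'])
h=cv2.cvtColor(w['img'],cv2.COLOR_BGR2HSV); bb=blobs(cv2.inRange(h,(100,120,80),(130,255,255)))[0]
print(bb); print([onz(w,*bb[1],z) for z in(80,86)])
robot.move_linear([360,-40,330],o,speed=200); robot.sleep(.3)
D=robot.get_image('side'); S=robot.get_image('scene'); cv2.imwrite('pics/sc5.png',S['img'])
print(robot.current_t(),robot.current_contact_force(),robot.current_joint_vel().round(3) if hasattr(robot.current_joint_vel(),'round') else 0)
cv2.imwrite('pics/s5.png',cv2.resize(D['img'][180:310,180:340],None,fx=4.6,fy=4.6,interpolation=cv2.INTER_CUBIC))
E
```

```text
False [485.06331191 -78.31795008  82.07193622] [ 0.55833019 -1.02027374  0.09997312]
True [485.15813277 -78.33310275  80.20972232] [-0.983447   -0.80195643  5.6558742 ]
(33, [282.7, 284.1], [282, 277, 3, 15])
[array([485.08724742, -73.88125959,  80.        ]), array([481.41396312, -74.03444179,  86.        ])]
25.8417 [0.09288141 0.00224045 0.50277138] [ 0.    -0.005 -0.005 -0.002 -0.001 -0.   ]
```

View pics/s5.png

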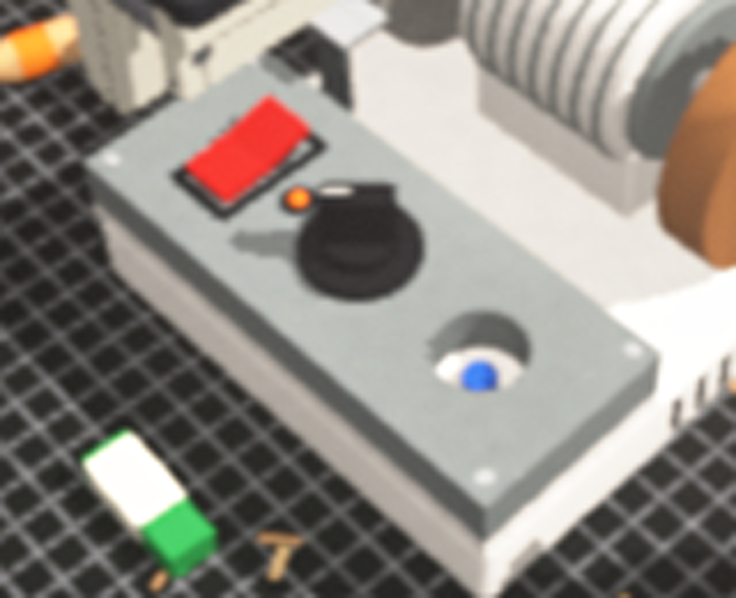

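View pics/sc5.png

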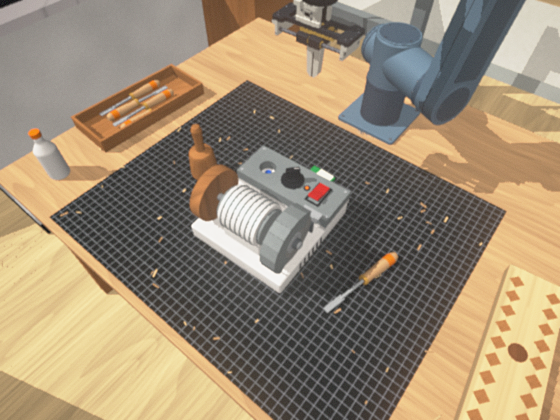

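The re-press met no force down to 82 mm and then the hard stop at 80.2 mm, so the button was already home and had stayed there. In the pictures the rocker is off, the button is deeper in the well, and the dial, gouge, mallet and bar look the same as before. The hand is clear of everything.

```bash
python3 -c "
from bench import robot
robot.hand_in()"
```

```text
the job is handed in; nothing more can be done
```

I switched the machine off at the rocker first, then pushed the blue reset button fully home. I handed the job in at about 26 s with the hand clear and the gripper shut and empty.

- **Rocker:** I pressed the robot-side end twice with the closed fingertips. At 12 N and then 22 N it stopped at the same height (111.7 mm), and the pictures show that end down and the far end raised.
- **Reset button:** The push stopped hard at 80.2 mm (nominal home is 80). A second push met nothing at 82 mm and stopped again at 80.2 mm, so the button had stayed home.
- **Other items:** By eye in the last side and scene pictures, the dial, gouge, mallet and honing bar are where they were. I did not measure them.

**Checks that disagreed or failed:**
- After the first push, the button had moved only about 1 px in the fixed views, against about 1.6 px predicted. The well wall hides part of it, so I relied on the second push.
- The last wrist-camera check of the button failed because the fingers hid most of it.
- The cameras placed the well up to about 2.7 mm apart, within calibration error. The fingers went in without touching the wall.

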